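# Sort capped tube samples into colour dishes at the orbital welding bench

## Robot

A 6-joint arm with a two-finger parallel gripper is mounted at the origin on the work surface. World frame = base frame: x ahead of the robot, y to its left, z up, the work surface at z = 0. Lengths are in m, angles in rad, forces in N, time in s.
With the tool pointing down it reaches from about 0.35 to 0.975 m from the base axis. Payload 4.9 kg.
Tool frame: the origin (TCP) lies on the centre line of the jaws, within the pads' length; the fingertips stand ahead of it and the grasp point (between the pads) is the TCP (manip.tip_extent is the z of the fingertips in the tool frame, in m); z points along the fingers, y is the line along which they close (so a half turn about z gives the same grasp; the last joint's range is limited). The gripper opens to 85 mm and grips with 20 to 120 N. Pads are 22 mm wide; open, the fingers measure 114 mm over their backs; the gripper's body (76 mm by 85 mm) begins 54 mm behind the grasp point. The pads swing forward as they close: fully open they stand 13 mm farther back than shut.
Start: joints at [-1.378, 0.053, 1.613, -0, 1.476, -0.119], TCP at [0.192, -0.595, 0.212] pointing down, gripper open.
Joint ranges: [-3.01, 3.01], [-1.01, 2.22], [0.06, 2.58], [-1.02, 4.17], [0.09, 2.62], [-3.14, 3.14]. Speed limits (rad/s): [2.57, 2.57, 3.14, 3.14, 3.14, 3.14].

## Interface

Orientations are given as a unit quaternion [w, x, y, z].
In Python, from plant import manip gives the robot as it stands. The module is installed in compiled form; this text tells all that it offers.
- The arm moves only by the shell command python3 -m crank, which reads ROWS from standard input. ROWS is a JSON object whose key "deltas" holds a list of rows, 1 to 5 of them, each of 7 numbers: the opening from 0.0 (shut) to 1.0 (fully open), then dx, dy, dz in shares of the most that a row can go, 1 being 62.5 mm, then a rotation vector rx, ry, rz in parts of the range, where 1.0 means pi rad; each row shifts and turns the commanded pose from where the row before left it, along the tool's axes as they then stand; what a row does not reach is not made up. A row lasts 1/8 s, in which the tool goes at most 0.0625 m and 0.188 rad, less where a joint would pass 70% of its speed; a pose out of reach is approached as far as the arm can. The fingers move at their own pace and stop on an object; the grip force is fixed at half the most. Time passes only in rows, so rows that do not move let the fingers close. It prints the time, the measured TCP pose, the force, the opening and the grip force at its end. No shift or turn number may pass 1 either way. Input that does not fit is refused with a message, and nothing moves.
- manip.state(): the state, without advancing time (a new reading comes with each control period).
- manip.grab_frame(name): name is "side" or "top" or "wrist"; returns (picture, depth): 420x560x3 uint8, red, green, blue; 420x560 float32, m along the optical axis (not along the pixel's ray), 0 where there is no reading.
- manip.camera_params(name): a dict with "intrinsics" (3x3 intrinsics, pixels), "xyz" and "orientation" of the camera in the world. Camera axes: x right, y down, z forward; pixel columns grow to the right and rows downward; lengths in m; the calibration is good to about 2 mm. The wrist camera is an equidistant fisheye: a pixel r from the principal point sees the ray r / f radians off the axis. A picture is of the moment at which its call begins: read the wrist's pose just before it. camera_params takes no time and is no camera call; for the wrist camera it gives the pose at the moment of the call.
- manip.job_done(): hands the job in; it is judged then, once.
Trained networks look in the newest picture that a camera, given by its name, has taken for a name from the list of things; names that differ only in an ending like _2 or _b are one class to them, and where a whole thing is asked for, a point or a joint stands for the part that bears it (a point fixed in the world has none). Each returns a list of dicts, best first, with "conf" (0 to 1); they miss things now and then, are a little off and sometimes report something else, mostly with a low value. They report only what shows in the picture. A call takes as long as a camera call. They do not tell look-alikes from the thing itself.
- manip.look_for(camera, query): "extent" ([left, top, right, bottom] in pixels, round what is visible of it).
- manip.outline_of(camera, query): "region" (420x560 bool, what is visible of it) and "extent" ([left, top, right, bottom] in pixels, round what is visible of it).
- manip.mark_of(camera, query): "centre" ([row, column] in pixels: a listed point, or the origin of a listed thing).
The state is a dict: "time": time; "joint_pos": joint angles; "joint_vel": joint speeds; "joint_efforts": joint torques, N m; "tool_pos": TCP position; "tool_rot": TCP orientation; "contact_force": force on the tool from outside, world axes, zero at the start; "ft_torque": the same for the moment, N m; "gripper_width": opening from 0.0 (shut) to 1.0 (fully open); "grasp_force": force on a finger pad.
Only numpy, scipy, OpenCV 4.12 (cv2) and the standard library are available. Lean on these libraries where they do the work, as an engineer would, in place of code of your own. Each camera call takes 0.05 s, during which the arm holds its last target. There are 200 camera calls.

## Task

Sort the tube samples for the welder: stand each of the four straight tubes with a coloured end cap upright, cap on top, in the dish of the same colour, down flat inside its rim, setting each one down gently rather than dropping it. Leave the uncapped tube and the elbow where they are.

Things in the scene. Friction and masses are not known exactly. Their poses are not given: they have to be found in the camera images.
- red_tube: straight stainless tube sample standing upright, 42 mm outside diameter, 70 mm tall in all, its top 14 mm a red plastic end cap of the same diameter; about 0.15 to 0.31 kg, rigid. Origin at the centre of its underside, z up along the tube
- blue_tube: straight stainless tube sample standing upright, 42 mm outside diameter, 80 mm tall in all, its top 14 mm a blue plastic end cap of the same diameter; about 0.15 to 0.31 kg, rigid. Origin at the centre of its underside, z up along the tube
- yellow_tube: straight stainless tube sample standing upright, 42 mm outside diameter, 90 mm tall in all, its top 14 mm a yellow plastic end cap of the same diameter; about 0.15 to 0.31 kg, rigid. Origin at the centre of its underside, z up along the tube
- green_tube: straight stainless tube sample standing upright, 42 mm outside diameter, 100 mm tall in all, its top 14 mm a green plastic end cap of the same diameter; about 0.15 to 0.31 kg, rigid. Origin at the centre of its underside, z up along the tube
- red_dish: shallow round red plastic dish fixed to the bench, 88 mm outside diameter, 12 mm high to the rim, wall 9 mm, so the flat recess is 70 mm across and 8 mm deep with its floor 4 mm above the bench. Origin at the centre of its underside, z up
- blue_dish: shallow round blue plastic dish fixed to the bench, 88 mm outside diameter, 12 mm high to the rim, wall 9 mm, so the flat recess is 70 mm across and 8 mm deep with its floor 4 mm above the bench. Origin at the centre of its underside, z up
- yellow_dish: shallow round yellow plastic dish fixed to the bench, 88 mm outside diameter, 12 mm high to the rim, wall 9 mm, so the flat recess is 70 mm across and 8 mm deep with its floor 4 mm above the bench. Origin at the centre of its underside, z up
- green_dish: shallow round green plastic dish fixed to the bench, 88 mm outside diameter, 12 mm high to the rim, wall 9 mm, so the flat recess is 70 mm across and 8 mm deep with its floor 4 mm above the bench. Origin at the centre of its underside, z up
- bare_tube: loose open stainless tube standing upright, no cap, so the hole shows from above; 42 mm outside diameter, 80 mm tall. To be left alone. Origin at the centre of its underside
- elbow: loose stainless 90 degree pipe elbow lying flat on the bench, 36 mm thick, about 100 by 100 mm, one end open, the other with a red cap. Not a straight tube, to be left alone. Origin on the bench near the middle of its footprint (no part farther than 75 mm from it); legs point to its +x (open) and +y (red cap)
Mind the look-alikes: they are no part of the job. Leave any orange or purple look-alike of the green_tube alone. What is shaped like the blue_tube but purple is not meant.

How it is judged:
At the end, for the whole second after the job is handed in: Each capped tube stands upright (within 0.1 rad), at rest, on the floor of the dish of its own colour, its axis within 15 mm of the dish's centre; the bare tube and the elbow are at rest within 25 mm of where they started (horizontal distance between red_tube and red_dish below 0.015 m and z of red_tube in the frame of red_dish between 0.001 and 0.008 m and angle between each of red_tube, blue_tube, yellow_tube, green_tube's own z axis and vertical below 0.1 rad and linear speed of each of red_tube, blue_tube, yellow_tube, green_tube, bare_tube, elbow below 0.02 m/s and horizontal distance between blue_tube and blue_dish below 0.015 m and z of blue_tube in the frame of blue_dish between 0.001 and 0.008 m and horizontal distance between yellow_tube and yellow_dish below 0.015 m and z of yellow_tube in the frame of yellow_dish between 0.001 and 0.008 m and horizontal distance between green_tube and green_dish below 0.015 m and z of green_tube in the frame of green_dish between 0.001 and 0.008 m and distance of each of bare_tube, elbow from where it was at the start of the episode below 0.025 m); the robot touches nothing.
It fails at once if a capped tube is dropped into its dish (faster than 0.6 m/s within 30 mm of the dish's floor) ((horizontal distance between red_tube and red_dish below 0.03 m and z of red_tube in the frame of red_dish below 0.034 m and linear speed of red_tube above 0.6 m/s) or (horizontal distance between blue_tube and blue_dish below 0.03 m and z of blue_tube in the frame of blue_dish below 0.034 m and linear speed of blue_tube above 0.6 m/s) or (horizontal distance between yellow_tube and yellow_dish below 0.03 m and z of yellow_tube in the frame of yellow_dish below 0.034 m and linear speed of yellow_tube above 0.6 m/s) or (horizontal distance between green_tube and green_dish below 0.03 m and z of green_tube in the frame of green_dish below 0.034 m and linear speed of green_tube above 0.6 m/s)).
It fails at once if the bare tube or the elbow is displaced by more than 25 mm (distance of any of bare_tube, elbow from where it was at the start of the episode above 0.025 m).
It also fails if it takes over 112 s, if anything falls off the work surface, if the arm or the gripper's body presses on something with over 40 N, if the wrist force passes 120 N, or if a joint passes its speed limit or range.

## Working session

There is one attempt and no reset: what is moved stays moved. The work goes in short steps, Python scripts to look and compute and a shell command to move; the robot and the scene stay as the last step left them, time stands still between calls to the robot, and variables do not carry over. Pictures are saved under pics/ and viewed, at most 14 in all, crops included, and the job is handed in when it is done.

```bash
mkdir -p pics; cat > h.py <<'E'
import numpy as np, cv2
from scipy.spatial.transform import Rotation as R
from plant import manip
def q2R(q): return R.from_quat([q[1],q[2],q[3],q[0]]).as_matrix()
def cloud(cam,depth):
    p=manip.camera_params(cam); K=np.array(p["intrinsics"]); v,u=np.indices(depth.shape)
    P=np.stack([(u-K[0,2])/K[0,0]*depth,(v-K[1,2])/K[1,1]*depth,depth],-1)
    return P@q2R(p["orientation"]).T+np.array(p["xyz"])
E
python3 - <<'E'
from h import *
for c in("top","side"):
    im,d=manip.grab_frame(c); cv2.imwrite(f"pics/{c}0.png",im[:,:,::-1]); np.save(f"{c}0.npy",d); np.save(f"{c}0im.npy",im)
    print(c,manip.camera_params(c)["xyz"])
    W=cloud(c,d)
    for n in ["red_tube","blue_tube","yellow_tube","green_tube","red_dish","blue_dish","yellow_dish","green_dish","bare_tube","elbow"]:
        for o in manip.outline_of(c,n)[:3]:
            m=o["region"]&(d>0); P=W[m]; 
            if len(P)<5: continue
            zt=np.percentile(P[:,2],95); T=P[P[:,2]>zt-.006]
            (x,y),r=cv2.minEnclosingCircle(T[:,:2].astype(np.float32))
            print(n,round(o["conf"],2),np.round(o["extent"]).astype(int).tolist(),"zt %.3f c %.3f %.3f r %.3f"%(zt,x,y,r))
s=manip.state();print(s["time"],s["tool_pos"],s["tool_rot"],q2R(s["tool_rot"]).round(3).tolist(),manip.tip_extent)
E
```

```text
top [0.48486475 0.01192568 1.20538075]
red_tube 0.61 [391, 198, 410, 214] zt 0.072 c 0.595 -0.292 r 0.020
red_tube 0.51 [114, 203, 139, 255] zt 0.037 c 0.526 0.400 r 0.062
blue_tube 0.58 [237, 173, 252, 193] zt 0.082 c 0.649 0.110 r 0.021
blue_tube 0.54 [267, 184, 285, 205] zt 0.082 c 0.618 0.028 r 0.021
yellow_tube 0.7 [320, 238, 339, 259] zt 0.092 c 0.480 -0.113 r 0.021
green_tube 0.84 [295, 198, 317, 220] zt 0.102 c 0.582 -0.055 r 0.020
green_tube 0.76 [315, 167, 332, 187] zt 0.103 c 0.661 -0.092 r 0.021
green_tube 0.58 [308, 136, 328, 152] zt 0.102 c 0.752 -0.075 r 0.021
red_dish 0.76 [220, 237, 252, 266] zt 0.013 c 0.469 0.123 r 0.043
blue_dish 0.56 [374, 275, 407, 312] zt 0.014 c 0.361 -0.281 r 0.045
yellow_dish 0.59 [153, 278, 185, 309] zt 0.013 c 0.359 0.294 r 0.044
green_dish 0.89 [431, 217, 464, 247] zt 0.013 c 0.528 -0.434 r 0.044
bare_tube 0.77 [164, 180, 186, 199] zt 0.080 c 0.628 0.287 r 0.021
elbow 0.9 [114, 202, 142, 254] zt 0.037 c 0.526 0.402 r 0.062
side [0.04879364 0.6524356  0.51888323]
red_tube 0.31 [133, 230, 165, 282] zt 0.079 c 0.627 0.285 r 0.022
blue_tube 0
[... 342 characters left out ...]
.6 [222, 152, 237, 189] zt 0.100 c 0.750 -0.075 r 0.020
red_dish 0.65 [247, 245, 289, 273] zt 0.013 c 0.469 0.123 r 0.045
red_dish 0.27 [315, 148, 332, 175] zt 0.071 c 0.596 -0.293 r 0.023
blue_dish 0.76 [382, 187, 402, 207] zt 0.013 c 0.362 -0.279 r 0.045
yellow_dish 0.91 [230, 313, 284, 356] zt 0.013 c 0.358 0.294 r 0.044
green_dish 0.74 [353, 156, 381, 171] zt 0.013 c 0.526 -0.432 r 0.044
bare_tube 0.66 [134, 231, 164, 280] zt 0.079 c 0.627 0.285 r 0.022
elbow 0.7 [100, 299, 165, 349] zt 0.036 c 0.523 0.404 r 0.065
1.1 [ 0.19173313 -0.59483315  0.21171278] [-1.88080190e-06  9.87873097e-01  1.55263469e-01  5.93945703e-06] [[0.952, 0.307, 0.0], [0.307, -0.952, 0.0], [0.0, -0.0, -1.0]] 0.019
```

```bash
python3 - <<'E'
from h import *
im=np.load("top0im.npy"); cv2.imwrite("pics/crop.png",cv2.resize(im[125:270,220:420,::-1],(800,580),interpolation=cv2.INTER_CUBIC))
for n,(u,v) in dict(b1=(244,183),b2=(276,194),g1=(306,209),g2=(323,177),g3=(318,144),r=(400,206),y=(329,248)).items(): print(n,im[v-3:v+4,u-3:u+4].reshape(-1,3).mean(0).round())
E
```

```text
b1 [ 63. 147. 248.]
b2 [214. 107. 244.]
g1 [251. 217.  63.]
g2 [ 87. 238. 132.]
g3 [182.  85. 217.]
r [251.  68.  59.]
y [252. 252.  78.]
```

View pics/crop.png

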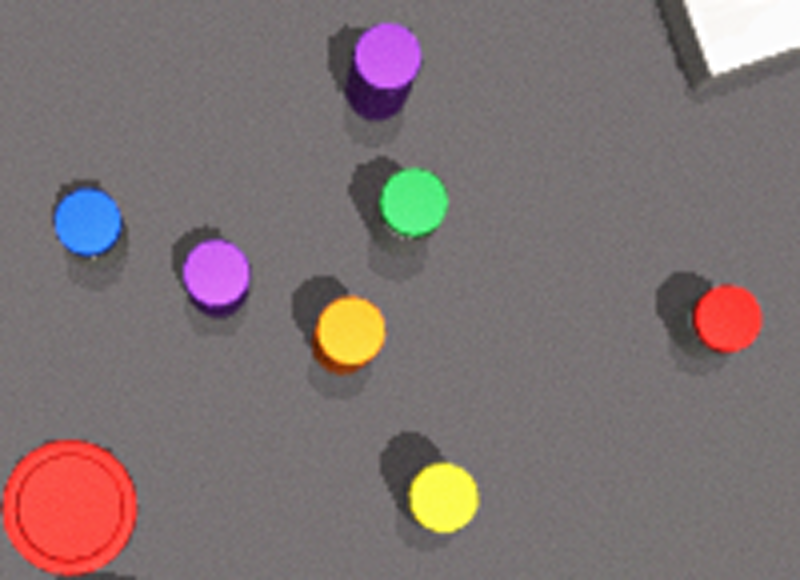

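View pics/top0.png

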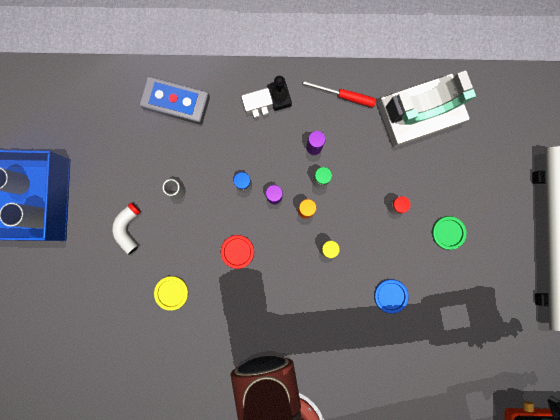

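The top picture (crop origin at col 220, row 125, scale 4) shows these candidates:
- **Blue-like:** (242,181) is blue and (274,194) is purple. I take (242,181).
- **Green-like:** (323,176) is green, (307,208) is orange and (317,141) is purple. I take (323,176).
- **Yellow-like:** (331,249) is lemon yellow at z 0.09, and the orange one is 0.10 tall. I take (331,249).
- **Red:** (401,205) is the upright one. The red at (133,209) is the elbow's cap.

Heights and radii match the listed sizes. I'll start with red.

The rows are not in the units I measure in: shifts go in shares of 62.5 mm and turns go in shares of pi rad. I convert before sending: 0.053 m is 0.848, -0.0182 m is -0.2912.

```bash
cat > go.py <<'E'
import sys; from h import *
s=manip.state(); Rm=q2R(s["tool_rot"]); p=np.array(s["tool_pos"])
print("t",round(s["time"],2),"p",p.round(4),"w",round(s["gripper_width"],3),"gf",round(s["grasp_force"],1),"F",np.round(s["contact_force"],1))
for a in sys.argv[1:]: 
    t=np.array(eval(a)); print(a,"tool d",(Rm.T@(t-p)).round(4)); p=t
E
echo '{"deltas":[[1,0.848,-0.2912,0,0,0,0],[1,0.848,-0.2912,0,0,0,0],[1,0.848,-0.2912,0,0,0,0],[1,0.848,-0.2912,0,0,0,0],[1,0.848,-0.2912,0,0,0,0]]}' | python3 -m crank
echo '{"deltas":[[1,0.848,-0.2912,0,0,0,0],[1,0.848,-0.2912,0,0,0,0],[1,0.848,-0.2912,0,0,0,0],[1,0.848,-0.2912,0,0,0,0],[1,0,0,0,0,0,0]]}' | python3 -m crank
python3 go.py "[.5955,-.2925,.2]" "[.5955,-.2925,.047]"
```

```text
time: 1.72
tool_pos: [0.4174, -0.4257, 0.2119]
tool_rot: [0.0, 0.988, 0.155, 0.0]
contact_force: [0.9, -0.2, 0.3]
gripper_width: 1.001
grasp_force: 0.0
time: 2.35
tool_pos: [0.5978, -0.2898, 0.2114]
tool_rot: [-0.0, 0.987, 0.158, 0.0]
contact_force: [-0.5, 0.5, 0.4]
gripper_width: 1.006
grasp_force: 0.0
t 2.35 p [ 0.5978 -0.2898  0.2114] w 1.006 gf 0.0 F [-0.5  0.5  0.4]
[.5955,-.2925,.2] tool d [-0.0031  0.0018  0.0114]
[.5955,-.2925,.047] tool d [-1.00e-04  1.00e-04  1.53e-01]
```

In the tool's units: 0.055 m is 0.88, 0.035 m is 0.56.

```bash
echo '{"deltas":[[1,0,0,0.88,0,0,0],[1,0,0,0.88,0,0,0],[1,0,0,0.56,0,0,0],[1,0,0,0.32,0,0,0],[1,0,0,0,0,0,0]]}' | python3 -m crank | sed -n 1,4p
python3 go.py "[.5955,-.2925,.047]"
echo '{"deltas":[[0,0,0,0,0,0,0],[0,0,0,0,0,0,0],[0,0,0,0,0,0,0],[0,0,0,0,0,0,0],[0,0,0,0,0,0,0]]}' | python3 -m crank
python3 go.py  "[.469,.123,.2]"
```

```text
time: 2.98
tool_pos: [0.5943, -0.2926, 0.0454]
tool_rot: [-0.001, 0.988, 0.155, -0.001]
contact_force: [-0.4, -0.2, -0.3]
t 2.98 p [ 0.5943 -0.2926  0.0454] w 1.0 gf 0.0 F [-0.4 -0.2 -0.3]
[.5955,-.2925,.047] tool d [ 0.0011  0.0003 -0.0016]
time: 3.6
tool_pos: [0.601, -0.2936, 0.0569]
tool_rot: [0.003, 0.988, 0.156, 0.005]
contact_force: [-2.9, 5.6, 27.3]
gripper_width: 0.0
grasp_force: 13.3
t 3.6 p [ 0.601  -0.2936  0.0569] w 0.0 gf 13.3 F [-2.9  5.6 27.3]
[.469,.123,.2] tool d [ 0.0038 -0.436  -0.146 ]
```

```bash
python3 - <<'E'
from h import *
s=manip.camera_params("wrist"); print(s)
a=manip.grab_frame("side")[0]; b=manip.grab_frame("wrist")[0]
A=cv2.resize(a[110:230,270:430,::-1],(560,420),interpolation=cv2.INTER_CUBIC)
cv2.imwrite("pics/s1.png",np.vstack([cv2.resize(A,(400,300)),cv2.resize(b[:,:,::-1],(400,300))]))
E
```

```text
{'intrinsics': array([[325.1922621 ,   0.        , 282.50587434],
       [  0.        , 325.1922621 , 209.75533821],
       [  0.        ,   0.        ,   1.        ]]), 'xyz': array([ 0.67886573, -0.26730692,  0.21871235]), 'orientation': array([ 0.13033248,  0.79796547, -0.58136656, -0.09098066])}
```

View pics/s1.png

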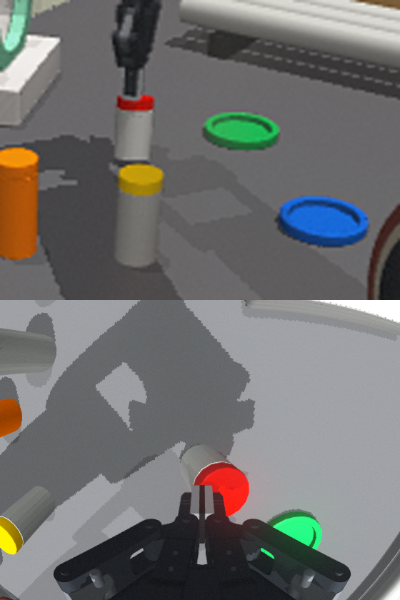

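```bash
python3 - <<'E'
from h import *
for c in("top","side"):
    im,d=manip.grab_frame(c); W=cloud(c,d); i=im.astype(int)
    m=(i[...,0]>120)&(i[...,1]<90)&(i[...,2]<90)&(d>0)&(np.abs(W[...,0]-.59)<.06)&(np.abs(W[...,1]+.29)<.06)
    P=W[m]; print(c,len(P),P.min(0).round(4),P.max(0).round(4),np.median(P,0).round(4))
    m=(d>0)&(np.abs(W[...,0]-.6)<.09)&(np.abs(W[...,1]+.29)<.07)&(W[...,2]>.005)&(i.max(-1)<75)
    P=W[m]
    for z in np.arange(.03,.2,.015):
        Q=P[(P[:,2]>z)&(P[:,2]<z+.015)]
        if len(Q)>1: print(z.round(3),len(Q),Q.min(0).round(3),Q.max(0).round(3))
    if c=="side":
        cv2.imwrite("pics/s2.png",cv2.resize(im[95:215,270:400,::-1],(650,600),interpolation=cv2.INTER_CUBIC))
p=manip.camera_params("wrist"); im,d=manip.grab_frame("wrist"); K=p["intrinsics"]; v,u=np.indices(d.shape)
x=(u-K[0,2])/K[0,0]; y=(v-K[1,2])/K[0,0]; th=np.hypot(x,y); t=np.where(th>0,np.tan(th)/np.maximum(th,1e-9),1)
W=np.stack([x*t*d,y*t*d,d],-1)@q2R(p["orientation"]).T+p["xyz"]; i=im.astype(int)
m=(i[...,0]>150)&(i[...,1]<90)&(i[...,2]<90)&(d>0); P=W[m]; print("wrist red",len(P),P.min(0).round(4),P.max(0).round(4),np.median(P,0).round(4))
m=np.zeros_like(m); m[258:290,270:295]=1; m&=(d>0)&(d<.3)&(i.max(-1)<110); P=W[m]; print("tips",len(P),P.min(0).round(3),P.max(0).round(3),np.median(P,0).round(3), np.percentile(P[:,2],[5,25]))
E
```

```text
top 1623 [ 0.5305 -0.3496  0.2824] [ 0.6499 -0.2303  0.4172] [ 0.5917 -0.2909  0.3919]
0.12 2 [ 0.604 -0.267  0.125] [ 0.605 -0.264  0.13 ]
0.135 7 [ 0.595 -0.264  0.138] [ 0.601 -0.256  0.15 ]
0.15 13 [ 0.57  -0.249  0.16 ] [ 0.596 -0.235  0.165]
0.165 22 [ 0.57  -0.251  0.165] [ 0.595 -0.233  0.179]
side 82 [ 0.5637 -0.3241  0.0593] [ 0.6218 -0.2639  0.3183] [ 0.589  -0.2948  0.0714]
0.075 12 [ 0.59  -0.287  0.083] [ 0.607 -0.282  0.089]
0.09 27 [ 0.589 -0.288  0.09 ] [ 0.603 -0.278  0.105]
0.105 21 [ 0.584 -0.292  0.105] [ 0.602 -0.277  0.12 ]
0.12 57 [ 0.577 -0.334  0.12 ] [ 0.602 -0.254  0.135]
0.135 64 [ 0.573 -0.339  0.135] [ 0.601 -0.246  0.15 ]
0.15 88 [ 0.571 -0.347  0.15 ] [ 0.611 -0.234  0.165]
0.165 83 [ 0.571 -0.313  0.165] [ 0.612 -0.233  0.18 ]
0.18 85 [ 0.576 -0.33   0.18 ] [ 0.612 -0.253  0.195]
0.195 86 [ 0.561 -0.3    0.195] [ 0.624 -0.255  0.21 ]
wrist red 3996 [ 0.5446 -0.3561 -0.0015] [ 0.6258 -0.0464  0.1179] [ 0.6082 -0.3039  0.0685]
tips 247 [ 0.61  -0.292  0.078] [ 0.613 -0.289  0.107] [ 0.612 -0.29   0.095] [0.08094892 0.08668823]
```

View pics/s2.png

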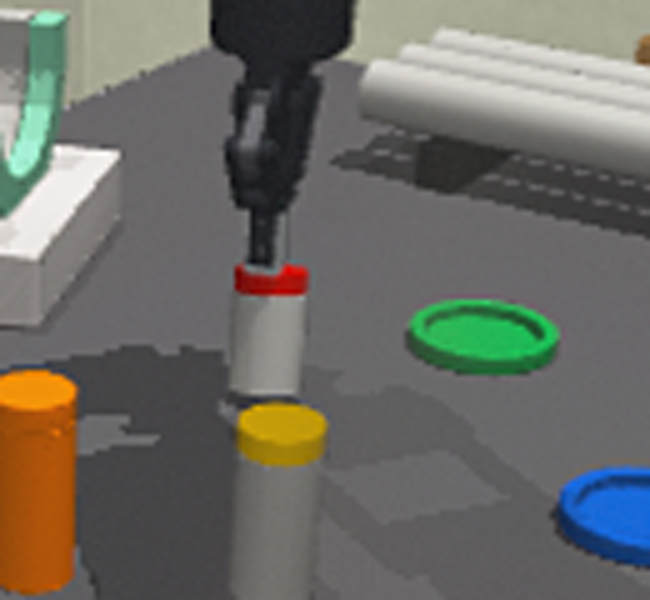

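The red cap is at about (255,280) in the crop. The shut fingertips stand on it instead of around it, so the real tips are farther back than the stated TCP suggests. I'll lift and measure the tips.

In the tool's units: -0.05 m is -0.8, -0.04 m is -0.64.

```bash
echo '{"deltas":[[0,0,0,-0.64,0,0,0],[0,0,0,-0.8,0,0,0],[0,0,0,0,0,0,0],[0,0,0,0,0,0,0]]}' | python3 -m crank
cat >> h.py <<'E'
def wcloud():
    p=manip.camera_params("wrist"); im,d=manip.grab_frame("wrist"); K=p["intrinsics"]; v,u=np.indices(d.shape)
    x=(u-K[0,2])/K[0,0]; y=(v-K[1,2])/K[0,0]; th=np.hypot(x,y); t=np.where(th>0,np.tan(th)/np.maximum(th,1e-9),1)
    return im,d,np.stack([x*t*d,y*t*d,d],-1)@q2R(p["orientation"]).T+p["xyz"]
E
python3 - <<'E'
from h import *
s=manip.state(); p=np.array(s["tool_pos"]); Rm=q2R(s["tool_rot"]); print(p)
im,d,W=wcloud(); i=im.astype(int)
m=(i[...,0]>150)&(i[...,1]<90)&(i[...,2]<90)&(d>0)&(W[...,2]>.03);P=W[m]; print("red",len(P),np.percentile(P,[2,50,98],axis=0).round(4))
T=(W-p)@Rm
m=(d>0)&(np.abs(T[...,0])<.03)&(np.abs(T[...,1])<.06)&(T[...,2]>-.15)&(W[...,2]>.085); P=T[m]; print("fingers tool frame",len(P),P[:,2].max(),P[P[:,2]>P[:,2].max()-.008].mean(0))
im,d=manip.grab_frame("side"); W=cloud("side",d); T=(W-p)@Rm
m=(d>0)&(np.abs(T[...,0])<.03)&(np.abs(T[...,1])<.06)&(T[...,2]>-.15)&(W[...,2]>.08); P=T[m]; print("side fingers",len(P),P[:,2].max(),P[P[:,2]>P[:,2].max()-.008].mean(0))
im,d=manip.grab_frame("side")
for c in ("side",):
    W=cloud(c,d); i=im.astype(int)
    m=(i[...,0]>120)&(i[...,1]<90)&(i[...,2]<90)&(d>0)&(np.abs(W[...,0]-.59)<.06)&(np.abs(W[...,1]+.29)<.06)&(W[...,2]>.05)&(W[...,2]<.08); P=W[m]; print("red side",np.percentile(P,[2,50,98],axis=0).round(4))
im,d=manip.grab_frame("top"); o=manip.look_for("top","red_tube"); print([(x["conf"],x["extent"]) for x in o[:2]])
E
```

```text
time: 4.35
tool_pos: [0.5955, -0.2926, 0.137]
tool_rot: [0.0, 0.988, 0.155, 0.0]
contact_force: [-0.3, 0.2, -0.4]
gripper_width: 0.001
grasp_force: 0.0
[ 0.59552389 -0.29259009  0.13703923]
red 2632 [[ 0.5679 -0.3104  0.0341]
 [ 0.5921 -0.2778  0.0687]
 [ 0.6165 -0.0549  0.0964]]
fingers tool frame 39138 -0.021181684404430818 [ 1.03046235e-02  2.29442034e-05 -2.60485156e-02]
side fingers 673 -0.01835413027259442 [-0.00269305 -0.00514535 -0.0222116 ]
red side [[ 0.5751 -0.3121  0.0586]
 [ 0.5888 -0.2874  0.0693]
 [ 0.6116 -0.2733  0.0714]]
[(0.66, [163.3, 178.7, 187.0, 196.4])]
```

Reported TCP versus real tips: shut tips sit about 18 mm behind it, consistent in both cameras and with the contact, so about 31 mm behind when open. I'll grasp at TCP z = h − 0.059. The red tube hasn't moved.

In the tool's units: 0.05 m is 0.8, 0.03 m is 0.48.

```bash
echo '{"deltas":[[1,0,0,0,0,0,0],[1,0,0,0,0,0,0],[1,0,0,0.48,0,0,0],[1,0,0,0.8,0,0,0],[1,0,0,0.48,0,0,0]]}' | python3 -m crank | tail -3
echo '{"deltas":[[1,0,0,0.256,0,0,0],[1,0,0,0,0,0,0],[0,0,0,0,0,0,0],[0,0,0,0,0,0,0],[0,0,0,0,0,0,0]]}' | python3 -m crank
echo '{"deltas":[[0,0,0,0,0,0,0]]}' | python3 -m crank
python3 go.py "[.469,.123,.14]"
```

```text
contact_force: [-0.5, -0.3, -0.1]
gripper_width: 0.999
grasp_force: 0.0
time: 5.85
tool_pos: [0.5967, -0.2934, 0.0127]
tool_rot: [0.001, 0.988, 0.155, 0.001]
contact_force: [1.4, -1.1, 3.5]
gripper_width: 0.477
grasp_force: 61.0
time: 5.98
tool_pos: [0.5967, -0.2934, 0.0127]
tool_rot: [0.001, 0.988, 0.155, 0.001]
contact_force: [0.2, -1.0, 5.6]
gripper_width: 0.478
grasp_force: 61.2
t 5.97 p [ 0.5967 -0.2934  0.0127] w 0.478 gf 61.2 F [ 0.2 -1.   5.6]
[.469,.123,.14] tool d [ 0.0065 -0.4352 -0.1284]
```

In the tool's units: -0.055 m is -0.88, -0.05 m is -0.8.

```bash
echo '{"deltas":[[0,0,0,-0.48,0,0,0],[0,0,0,-0.8,0,0,0],[0,0,0,-0.88,0,0,0],[0,0.016,-0.48,0,0,0,0],[0,0.016,-0.8,0,0,0,0]]}' | python3 -m crank
echo '{"deltas":[[0,0.016,-0.88,0,0,0,0],[0,0.016,-0.88,0,0,0,0],[0,0.016,-0.88,0,0,0,0],[0,0.016,-0.88,0,0,0,0],[0,0.016,-0.88,0,0,0,0]]}' | python3 -m crank | tail -2
echo '{"deltas":[[0,0,-0.8,0,0,0,0],[0,0,-0.464,0,0,0,0],[0,0,0,0,0,0,0]]}' | python3 -m crank
python3 go.py "[.469,.123,.017]"
```

```text
time: 6.6
tool_pos: [0.5726, -0.2159, 0.1459]
tool_rot: [0.0, 0.988, 0.154, 0.0]
contact_force: [-0.2, 0.7, -2.6]
gripper_width: 0.476
grasp_force: 61.5
gripper_width: 0.473
grasp_force: 61.4
time: 7.6
tool_pos: [0.4674, 0.1241, 0.1445]
tool_rot: [-0.0, 0.988, 0.157, -0.001]
contact_force: [-0.0, -1.2, -2.8]
gripper_width: 0.481
grasp_force: 61.6
t 7.6 p [0.4674 0.1241 0.1445] w 0.481 gf 61.6 F [-0.  -1.2 -2.8]
[.469,.123,.017] tool d [0.0015 0.0016 0.1275]
```

In the tool's units: 0.055 m is 0.88, 0.001 m is 0.016.

```bash
echo '{"deltas":[[0,0.016,0.016,0.88,0,0,0],[0,0,0,0.72,0,0,0],[0,0,0,0.24,0,0,0],[0,0,0,0.096,0,0,0],[0,0,0,0,0,0,0]]}' | python3 -m crank
python3 - <<'E'
from h import *
im,d=manip.grab_frame("side"); cv2.imwrite("pics/s3.png",cv2.resize(im[190:290,210:320,::-1],(550,500),interpolation=cv2.INTER_CUBIC))
E
```

```text
time: 8.22
tool_pos: [0.4716, 0.1218, 0.026]
tool_rot: [0.0, 0.988, 0.155, 0.001]
contact_force: [-0.3, -1.4, -2.4]
gripper_width: 0.477
grasp_force: 61.5
```

View pics/s3.png

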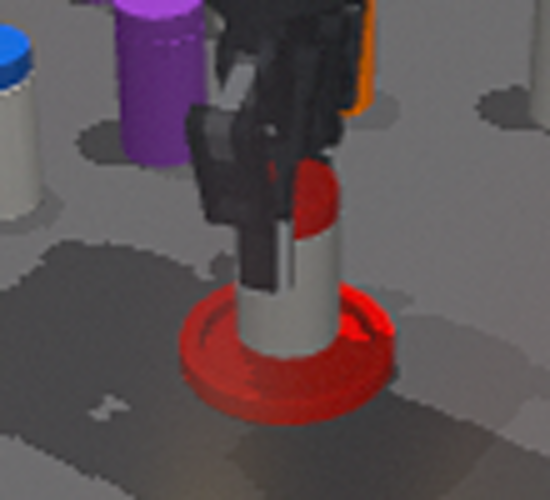

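Red hangs about 9 mm above the dish floor, centred around (290,340) in the crop.

In the tool's units: 0.005 m is 0.08, 0.004 m is 0.064.

```bash
echo '{"deltas":[[0,-0.032,0,0.08,0,0,0],[0,0,0,0.064,0,0,0],[0,0,0,0,0,0,0]]}' | python3 -m crank
```

```text
time: 8.65
tool_pos: [0.469, 0.1214, 0.0166]
tool_rot: [0.0, 0.988, 0.155, 0.001]
contact_force: [-2.0, -0.2, 2.1]
gripper_width: 0.478
grasp_force: 61.8
```

In the tool's units: -0.055 m is -0.88, -0.045 m is -0.72.

```bash
echo '{"deltas":[[1,0,0,0,0,0,0],[1,0,0,0,0,0,0],[1,0,0,-0.64,0,0,0],[1,0,0,-0.88,0,0,0],[1,0,0,-0.72,0,0,0]]}' | python3 -m crank | tail -3
echo '{"deltas":[[1,0.672,0.264,0,0,0,0],[1,0.672,0.264,0,0,0,0],[1,0.672,0.264,0,0,0,0],[1,0.672,0.264,0,0,0,0],[1,0,0,0,0,0,0]]}' | python3 -m crank
python3 go.py "[.6485,.110,.021]"
python3 - <<'E'
from h import *
im,d=manip.grab_frame("side"); W=cloud("side",d)
for n in("red_tube","blue_tube","red_dish"):
  for o in manip.outline_of("side",n)[:2]:
    P=W[o["region"]&(d>0)]; zt=np.percentile(P[:,2],95); T=P[P[:,2]>zt-.006]; print(n,o["conf"],zt.round(4),cv2.minEnclosingCircle(T[:,:2].astype(np.float32)))
E
```

```text
contact_force: [-0.2, 0.7, 0.1]
gripper_width: 0.998
grasp_force: 0.0
time: 9.9
tool_pos: [0.6502, 0.1095, 0.1544]
tool_rot: [-0.0, 0.988, 0.155, -0.001]
contact_force: [-0.5, -0.3, -0.1]
gripper_width: 1.004
grasp_force: 0.0
t 9.9 p [0.6502 0.1095 0.1544] w 1.004 gf 0.0 F [-0.5 -0.3 -0.1]
[.6485,.110,.021] tool d [-0.0014 -0.001   0.1334]
red_tube 0.57 0.0745 ((0.46688312292099, 0.1202729269862175), 0.02127820812165737)
blue_tube 0.97 0.0803 ((0.6166505217552185, 0.028572656214237213), 0.021701375022530556)
blue_tube 0.63 0.0806 ((0.6476156115531921, 0.11057589948177338), 0.021261950954794884)
red_dish 0.93 0.0128 ((0.4685046672821045, 0.12281855940818787), 0.045107729732990265)
```

Red is placed: top at 0.0745, within 4 mm of the centre. Next is blue.

In the tool's units: 0.05 m is 0.8, 0.033 m is 0.528.

```bash
echo '{"deltas":[[1,-0.016,-0.016,0.8,0,0,0],[1,0,0,0.8,0,0,0],[1,0,0,0.528,0,0,0],[1,0,0,0,0,0,0],[1,0,0,0,0,0,0]]}' | python3 -m crank | sed -n 1,4p
echo '{"deltas":[[0,0,0,0,0,0,0],[0,0,0,0,0,0,0],[0,0,0,0,0,0,0],[0,0,0,0,0,0,0]]}' | python3 -m crank
python3 go.py "[.361,-.2805,.19]"
```

```text
time: 10.72
tool_pos: [0.6481, 0.1109, 0.025]
tool_rot: [0.0, 0.988, 0.155, 0.001]
contact_force: [-0.5, 0.1, -0.0]
time: 11.22
tool_pos: [0.6483, 0.1107, 0.0243]
tool_rot: [0.0, 0.988, 0.155, 0.001]
contact_force: [0.1, -0.5, 6.0]
gripper_width: 0.475
grasp_force: 60.4
t 11.22 p [0.6483 0.1107 0.0243] w 0.475 gf 60.4 F [ 0.1 -0.5  6. ]
[.361,-.2805,.19] tool d [-0.3931  0.2844 -0.1663]
```

In the tool's units: -0.055 m is -0.88, -0.044 m is -0.704.

```bash
echo '{"deltas":[[0,0,0,-0.48,0,0,0],[0,0,0,-0.88,0,0,0],[0,0,0,-0.88,0,0,0],[0,-0.352,0.256,0,0,0,0],[0,-0.704,0.512,0,0,0,0]]}' | python3 -m crank | sed -n 2p
echo '{"deltas":[[0,-0.704,0.512,0,0,0,0],[0,-0.704,0.512,0,0,0,0],[0,-0.704,0.512,0,0,0,0],[0,-0.704,0.512,0,0,0,0],[0,-0.704,0.512,0,0,0,0]]}' | python3 -m crank | sed -n 2p
echo '{"deltas":[[0,-0.704,0.512,0,0,0,0],[0,-0.704,0.512,0,0,0,0],[0,-0.304,0.2,0,0,0,0],[0,0,0,0,0,0,0]]}' | python3 -m crank
python3 go.py "[.361,-.2805,.029]"
```

```text
tool_pos: [0.5992, 0.045, 0.163]
tool_pos: [0.4371, -0.1758, 0.1616]
time: 12.98
tool_pos: [0.3592, -0.2811, 0.1617]
tool_rot: [-0.001, 0.988, 0.154, -0.0]
contact_force: [-0.1, 0.7, -2.2]
gripper_width: 0.477
grasp_force: 61.3
t 12.97 p [ 0.3592 -0.2811  0.1617] w 0.477 gf 61.3 F [-0.1  0.7 -2.2]
[.361,-.2805,.029] tool d [0.002  0.0002 0.1327]
```

In the tool's units: 0.05 m is 0.8, 0.045 m is 0.72.

```bash
echo '{"deltas":[[0,0.016,0,0.8,0,0,0],[0,0,0,0.72,0,0,0],[0,0,0,0.4,0,0,0],[0,0,0,0.096,0,0,0],[0,0,0,0,0,0,0]]}' | python3 -m crank
python3 go.py "[.361,-.2805,.029]"
```

```text
time: 13.6
tool_pos: [0.3619, -0.2799, 0.0369]
tool_rot: [-0.0, 0.988, 0.156, 0.0]
contact_force: [-0.2, 0.6, -2.7]
gripper_width: 0.475
grasp_force: 61.4
t 13.6 p [ 0.3619 -0.2799  0.0369] w 0.475 gf 61.4 F [-0.2  0.6 -2.7]
[.361,-.2805,.029] tool d [-0.0011  0.0003  0.0079]
```

In the tool's units: 0.005 m is 0.08, 0.003 m is 0.048.

```bash
echo '{"deltas":[[0,0,0,0.08,0,0,0],[0,0,0,0.048,0,0,0],[0,0,0,0,0,0,0],[0,0,0,0,0,0,0]]}' | python3 -m crank
```

```text
time: 14.1
tool_pos: [0.3615, -0.2805, 0.029]
tool_rot: [0.0, 0.988, 0.155, 0.0]
contact_force: [-1.1, 0.1, -2.0]
gripper_width: 0.478
grasp_force: 61.4
```

In the tool's units: 0.002 m is 0.032.

```bash
echo '{"deltas":[[0,0,0,0.032,0,0,0],[0,0,0,0,0,0,0]]}' | python3 -m crank | sed -n '2p;4p'
echo '{"deltas":[[1,0,0,0,0,0,0],[1,0,0,0,0,0,0],[1,0,0,-0.48,0,0,0],[1,0,0,-0.88,0,0,0],[1,0,0,-0.72,0,0,0]]}' | python3 -m crank | sed -n '2p;4,5p'
echo '{"deltas":[[1,0.656,-0.496,0,0,0,0],[1,0.656,-0.496,0,0,0,0],[1,0.656,-0.496,0,0,0,0],[1,0.656,-0.496,0,0,0,0],[1,0,0,0,0,0,0]]}' | python3 -m crank | sed -n '2p;4,5p'
python3 go.py "[.479,-.1125,.031]"
python3 - <<'E'
from h import *
im,d=manip.grab_frame("side"); W=cloud("side",d)
for n in("blue_tube","blue_dish","yellow_tube","green_tube"):
  for o in manip.outline_of("side",n)[:3]:
    P=W[o["region"]&(d>0)]; zt=np.percentile(P[:,2],95); T=P[P[:,2]>zt-.006]; print(n,o["conf"],zt.round(4),cv2.minEnclosingCircle(T[:,:2].astype(np.float32)))
E
```

```text
tool_pos: [0.3618, -0.2808, 0.0283]
contact_force: [-2.5, 1.7, 6.2]
tool_pos: [0.3616, -0.2805, 0.1586]
contact_force: [0.6, -0.1, 0.2]
gripper_width: 1.0
tool_pos: [0.4807, -0.1095, 0.1567]
contact_force: [-0.1, -0.8, -0.6]
gripper_width: 0.999
t 15.6 p [ 0.4807 -0.1095  0.1567] w 0.999 gf 0.0 F [-0.1 -0.8 -0.6]
[.479,-.1125,.031] tool d [-0.0025  0.0023  0.1257]
blue_tube 0.82 0.0804 ((0.6177322864532471, 0.028831033036112785), 0.02172846905887127)
blue_tube 0.77 0.0843 ((0.36260080337524414, -0.2790464758872986), 0.022485287860035896)
yellow_tube 0.77 0.0902 ((0.4784926176071167, -0.11088217794895172), 0.021260183304548264)
green_tube 0.96 0.1003 ((0.579833447933197, -0.056210700422525406), 0.02257019653916359)
green_tube 0.89 0.1001 ((0.6615915298461914, -0.0931863933801651), 0.02170342393219471)
```

Blue is seated: top at 0.0843, within 3 mm. Next is yellow.

```bash
echo '{"deltas":[[1,-0.016,0,0.8,0,0,0],[1,0,0,0.8,0,0,0],[1,0,0,0.416,0,0,0],[1,0,0,0,0,0,0],[1,0,0,0,0,0,0]]}' | python3 -m crank | sed -n 1,4p
echo '{"deltas":[[0,0,0,0,0,0,0],[0,0,0,0,0,0,0],[0,0,0,0,0,0,0],[0,0,0,0,0,0,0]]}' | python3 -m crank
python3 go.py "[.3585,.294,.17]"
```

```text
time: 16.48
tool_pos: [0.4794, -0.1133, 0.0322]
tool_rot: [0.001, 0.988, 0.155, 0.001]
contact_force: [0.9, -0.5, 0.4]
time: 16.98
tool_pos: [0.4794, -0.1127, 0.0319]
tool_rot: [0.001, 0.988, 0.155, 0.001]
contact_force: [0.4, -0.7, 5.1]
gripper_width: 0.477
grasp_force: 60.2
t 16.98 p [ 0.4794 -0.1127  0.0319] w 0.477 gf 60.2 F [ 0.4 -0.7  5.1]
[.3585,.294,.17] tool d [ 0.0099 -0.424  -0.1387]
```

In the tool's units: -0.055 m is -0.88, -0.053 m is -0.848.

```bash
echo '{"deltas":[[0,0,0,-0.48,0,0,0],[0,0,0,-0.88,0,0,0],[0,0,0,-0.88,0,0,0],[0,0.016,-0.48,0,0,0,0],[0,0.016,-0.848,0,0,0,0]]}' | python3 -m crank | sed -n 2p
echo '{"deltas":[[0,0.016,-0.848,0,0,0,0],[0,0.016,-0.848,0,0,0,0],[0,0.016,-0.848,0,0,0,0],[0,0.016,-0.848,0,0,0,0],[0,0.016,-0.848,0,0,0,0]]}' | python3 -m crank | sed -n 2p
echo '{"deltas":[[0,0.032,-0.848,0,0,0,0],[0,0.016,-0.368,0,0,0,0],[0,0,0,0,0,0,0],[0,0,0,0,0,0,0]]}' | python3 -m crank
python3 go.py "[.3585,.294,.0365]"
```

```text
tool_pos: [0.4548, -0.0325, 0.1708]
tool_pos: [0.3769, 0.2224, 0.1695]
time: 18.73
tool_pos: [0.3576, 0.2936, 0.1698]
tool_rot: [0.001, 0.988, 0.155, -0.001]
contact_force: [0.6, -0.1, -2.2]
gripper_width: 0.477
grasp_force: 61.9
t 18.73 p [0.3576 0.2936 0.1698] w 0.477 gf 61.9 F [ 0.6 -0.1 -2.2]
[.3585,.294,.0365] tool d [ 0.0012 -0.0003  0.1333]
```

In the tool's units: 0.05 m is 0.8, 0.045 m is 0.72.

```bash
echo '{"deltas":[[0,0.016,0,0.8,0,0,0],[0,0,0,0.72,0,0,0],[0,0,0,0.4,0,0,0],[0,0,0,0.096,0,0,0],[0,0,0,0,0,0,0]]}' | python3 -m crank | sed -n '2p;4p'
echo '{"deltas":[[0,0,0,0,0,0,0]]}' | python3 -m crank
```

```text
tool_pos: [0.3595, 0.2942, 0.0452]
contact_force: [0.2, -0.7, -2.3]
time: 19.48
tool_pos: [0.3603, 0.2951, 0.0465]
tool_rot: [-0.001, 0.988, 0.155, 0.002]
contact_force: [0.2, -0.3, -2.7]
gripper_width: 0.48
grasp_force: 61.9
```

In the tool's units: 0.005 m is 0.08, 0.003 m is 0.048.

```bash
echo '{"deltas":[[0,-0.016,0,0.08,0,0,0],[0,0,0,0.048,0,0,0],[0,0,0,0.032,0,0,0],[0,0,0,0,0,0,0],[0,0,0,0,0,0,0]]}' | python3 -m crank
```

```text
time: 20.1
tool_pos: [0.3583, 0.2945, 0.0359]
tool_rot: [0.0, 0.988, 0.155, 0.0]
contact_force: [-2.8, -1.4, 5.3]
gripper_width: 0.478
grasp_force: 62.7
```

In the tool's units: -0.055 m is -0.88, -0.05 m is -0.8.

```bash

echo '{"deltas":[[1,0,0,0,0,0,0],[1,0,0,0,0,0,0],[1,0,0,-0.48,0,0,0],[1,0,0,-0.88,0,0,0],[1,0,0,-0.8,0,0,0]]}' | python3 -m crank | sed -n '2p;4,5p'
echo '{"deltas":[[1,0.2992,0.8208,0,0,0,0],[1,0.2992,0.8208,0,0,0,0],[1,0.2992,0.8208,0,0,0,0],[1,0.2992,0.8208,0,0,0,0],[1,0.2992,0.8208,0,0,0,0]]}' | python3 -m crank | sed -n '2p;4,5p'
echo '{"deltas":[[1,0.2992,0.8208,0,0,0,0],[1,0.2992,0.8208,0,0,0,0],[1,0.2992,0.8208,0,0,0,0],[1,0.2992,0.8208,0,0,0,0],[1,0,0,0,0,0,0]]}' | python3 -m crank | sed -n '2p;4,5p'
echo '{"deltas":[[1,0,0,0,0,0,0]]}' | python3 -m crank | sed -n 2p
python3 go.py "[.660,-.093,.041]"
python3 - <<'E'
from h import *
im,d=manip.grab_frame("side"); W=cloud("side",d)
for n in("yellow_tube","yellow_dish","green_tube"):
  for o in manip.outline_of("side",n)[:3]:
    P=W[o["region"]&(d>0)]; zt=np.percentile(P[:,2],95); T=P[P[:,2]>zt-.006]; print(n,o["conf"],zt.round(4),cv2.minEnclosingCircle(T[:,:2].astype(np.float32)))
E
```

```text
tool_pos: [0.3579, 0.2943, 0.1712]
contact_force: [0.4, 0.7, -1.4]
gripper_width: 0.998
tool_pos: [0.5267, 0.0773, 0.1698]
contact_force: [0.4, 0.5, -0.3]
gripper_width: 0.999
tool_pos: [0.661, -0.0966, 0.1687]
contact_force: [-0.8, -0.0, -0.3]
gripper_width: 1.001
tool_pos: [0.6595, -0.0932, 0.1691]
t 22.1 p [ 0.6595 -0.0932  0.1691] w 0.996 gf 0.0 F [-0.9  0.8  0.9]
[.660,-.093,.041] tool d [7.000e-04 1.000e-04 1.281e-01]
yellow_tube 0.81 0.0944 ((0.35814058780670166, 0.2938128709793091), 0.02120797149837017)
yellow_dish 0.68 0.0127 ((0.3580299913883209, 0.293876051902771), 0.044288117438554764)
yellow_dish 0.66 0.036 ((0.5238529443740845, 0.40100616216659546), 0.06452000886201859)
green_tube 0.7 0.1002 ((0.5811928510665894, -0.054567620158195496), 0.02163301408290863)
green_tube 0.59 0.1002 ((0.66057288646698, -0.09167449921369553), 0.021465200930833817)
green_tube 0.58 0.1004 ((0.7515391111373901, -0.07612309604883194), 0.021568847820162773)
```

Yellow is seated. Next is green at (0.660,−0.093), confirmed green in the crop.

In the tool's units: 0.05 m is 0.8, 0.029 m is 0.464.

```bash
echo '{"deltas":[[1,0,0,0.8,0,0,0],[1,0,0,0.8,0,0,0],[1,0,0,0.464,0,0,0],[1,0,0,0,0,0,0],[1,0,0,0,0,0,0]]}' | python3 -m crank | sed -n 1,4p
echo '{"deltas":[[0,0,0,0,0,0,0],[0,0,0,0,0,0,0],[0,0,0,0,0,0,0],[0,0,0,0,0,0,0]]}' | python3 -m crank
python3 go.py "[.527,-.433,.18]"
```

```text
time: 22.92
tool_pos: [0.6609, -0.0933, 0.0427]
tool_rot: [0.001, 0.988, 0.156, 0.001]
contact_force: [0.0, 0.0, 0.6]
time: 23.42
tool_pos: [0.6606, -0.0935, 0.0422]
tool_rot: [0.0, 0.988, 0.155, 0.001]
contact_force: [-1.6, 0.3, 5.5]
gripper_width: 0.479
grasp_force: 60.3
t 23.43 p [ 0.6606 -0.0935  0.0422] w 0.479 gf 60.3 F [-1.6  0.3  5.5]
[.527,-.433,.18] tool d [-0.2311  0.2822 -0.138 ]
```

In the tool's units: -0.055 m is -0.88, 0.0434 m is 0.6944.

```bash
echo '{"deltas":[[0,0,0,-0.48,0,0,0],[0,0,0,-0.88,0,0,0],[0,0,0,-0.88,0,0,0],[0,-0.288,0.352,0,0,0,0],[0,-0.568,0.6944,0,0,0,0]]}' | python3 -m crank | sed -n 2p
echo '{"deltas":[[0,-0.568,0.6944,0,0,0,0],[0,-0.568,0.6944,0,0,0,0],[0,-0.568,0.6944,0,0,0,0],[0,-0.568,0.6944,0,0,0,0],[0,-0.568,0.6944,0,0,0,0]]}' | python3 -m crank | sed -n 2p
echo '{"deltas":[[0,0,0,0,0,0,0],[0,0,0,0,0,0,0]]}' | python3 -m crank
python3 go.py "[.527,-.433,.047]"
```

```text
tool_pos: [0.6292, -0.1716, 0.181]
tool_pos: [0.5252, -0.4344, 0.1794]
time: 24.92
tool_pos: [0.5261, -0.4327, 0.1795]
tool_rot: [-0.001, 0.988, 0.155, -0.0]
contact_force: [0.2, -0.1, -1.8]
gripper_width: 0.475
grasp_force: 61.3
t 24.93 p [ 0.5261 -0.4327  0.1795] w 0.475 gf 61.3 F [ 0.2 -0.1 -1.8]
[.527,-.433,.047] tool d [0.0008 0.0008 0.1325]
```

In the tool's units: 0.05 m is 0.8, 0.045 m is 0.72.

```bash
echo '{"deltas":[[0,0,0.016,0.8,0,0,0],[0,0,0,0.72,0,0,0],[0,0,0,0.4,0,0,0],[0,0,0,0.096,0,0,0],[0,0,0,0,0,0,0]]}' | python3 -m crank | sed -n '2p;4p'
echo '{"deltas":[[0,0,0,0.032,0,0,0],[0,0,0,0,0,0,0]]}' | python3 -m crank
```

```text
tool_pos: [0.5276, -0.4334, 0.0552]
contact_force: [-0.5, -0.1, -1.5]
time: 25.8
tool_pos: [0.5276, -0.4347, 0.0542]
tool_rot: [0.001, 0.988, 0.155, 0.001]
contact_force: [0.1, 0.2, -1.4]
gripper_width: 0.479
grasp_force: 61.4
```

In the tool's units: 0.004 m is 0.064, 0.002 m is 0.032.

```bash
echo '{"deltas":[[0,0,-0.016,0.064,0,0,0],[0,0,0,0.032,0,0,0],[0,0,0,0.032,0,0,0],[0,0,0,0,0,0,0],[0,0,0,0,0,0,0]]}' | python3 -m crank
```

```text
time: 26.42
tool_pos: [0.5267, -0.4332, 0.0463]
tool_rot: [-0.0, 0.988, 0.155, -0.0]
contact_force: [-2.1, 2.6, 5.0]
gripper_width: 0.482
grasp_force: 62.2
```

Green is in contact with the dish floor. I'll release, retreat and check everything.

In the tool's units: -0.055 m is -0.88, -0.03 m is -0.48.

```bash

echo '{"deltas":[[1,0,0,0,0,0,0],[1,0,0,0,0,0,0],[1,0,0,-0.48,0,0,0],[1,0,0,-0.88,0,0,0],[1,0,0,-0.88,0,0,0]]}' | python3 -m crank | sed -n '2p;4,5p'
echo '{"deltas":[[1,0,0,-0.8,0,0,0],[1,-0.8,0,0,0,0,0],[1,-0.8,0,0,0,0,0],[1,-0.8,0,0,0,0,0],[1,0,0,0,0,0,0]]}' | python3 -m crank | sed -n '2p;4,5p'
python3 - <<'E'
from h import *
for c in("top","side"):
  im,d=manip.grab_frame(c); W=cloud(c,d); cv2.imwrite(f"pics/{c}9.png",im[:,:,::-1])
  for n in("red_tube","blue_tube","yellow_tube","green_tube","bare_tube","elbow"):
   for o in manip.outline_of(c,n)[:4]:
    P=W[o["region"]&(d>0)]
    if len(P)<5: continue
    zt=np.percentile(P[:,2],95); T=P[P[:,2]>zt-.006]; q,r=cv2.minEnclosingCircle(T[:,:2].astype(np.float32)); print(c,n,round(o["conf"],2),zt.round(4),np.round(q,4),round(r,3))
E
```

```text
tool_pos: [0.5262, -0.4329, 0.1855]
contact_force: [0.7, 0.4, 0.1]
gripper_width: 0.998
tool_pos: [0.3812, -0.4803, 0.2348]
contact_force: [0.3, -0.0, -0.3]
gripper_width: 1.004
top red_tube 0.53 0.0768 [0.4687 0.1207] 0.021
top blue_tube 0.77 0.0831 [0.6175 0.0277] 0.021
top blue_tube 0.64 0.0865 [ 0.3628 -0.2813] 0.021
top yellow_tube 0.93 0.096 [0.36   0.2923] 0.02
top green_tube 0.83 0.1062 [ 0.5272 -0.4314] 0.021
top green_tube 0.67 0.1017 [ 0.7518 -0.0754] 0.021
top green_tube 0.58 0.1022 [ 0.5803 -0.0547] 0.021
top bare_tube 0.84 0.0797 [0.6283 0.2856] 0.021
top elbow 0.59 0.0369 [0.526  0.4046] 0.062
side red_tube 0.59 0.0745 [0.4671 0.1194] 0.022
side blue_tube 0.78 0.0846 [ 0.2949 -0.0954] 0.219
side blue_tube 0.75 0.0803 [0.618  0.0284] 0.022
side yellow_tube 0.55 0.0944 [0.3583 0.2923] 0.022
side yellow_tube 0.52 0.0745 [0.4671 0.1194] 0.022
side green_tube 0.91 0.1003 [ 0.7506 -0.0748] 0.023
side green_tube 0.73 0.1043 [ 0.527  -0.4301] 0.022
side green_tube 0.66 0.1003 [ 0.5809 -0.0551] 0.022
side bare_tube 0.6 0.0792 [0.6274 0.2863] 0.022
side bare_tube 0.39 0.0128 [0.468  0.1234] 0.045
side elbow 0.89 0.0359 [0.5237 0.4021] 0.064
```

View pics/top9.png

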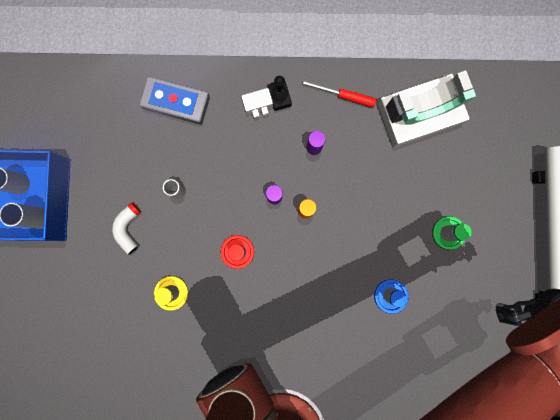

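View pics/side9.png

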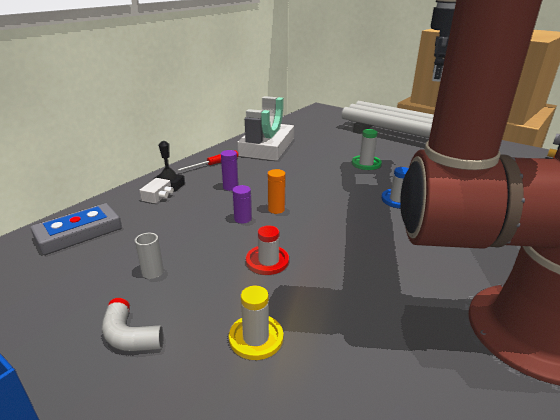

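In the top picture, all four tubes stand in their own dishes: red (237,252), yellow (166,294), blue (397,297) and green (461,232). They are within 4 mm of centre with tops 4 mm higher than before, and the bare tube and elbow haven't moved.

```bash
python3 -c "
from plant import manip; print(manip.job_done())"
```

```text
the job is handed in; nothing more can be done
None
```

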